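Fit the bayonet cap on the purge valve block and hold it turned

TASK

Pick up the white cap with the straight wing grip and two side lugs, put its shank into the slotted steel port of the white valve block, push it fully home against the spring, and turn it a quarter turn clockwise (seen from above) as far as it goes. The port is spring-return, so do not let go: finish while still gripping the cap, fully home and fully turned. Keep the cap upright throughout and leave the other things on the bench where they stand.

Things in the scene. Friction and masses are not known exactly. Their poses are not given: they have to be found in the camera images.
- cap: The bayonet cap, loose, upright on the bench, 70 mm high, 0.1 to 0.2 kg. Origin: centre of its foot; z up its axis, x along wing and lugs; the same after a half turn about z. Steel shank 30 mm in diameter from the foot (chamfered 3 to 4 mm) to 30 mm up, then a round white flange 54 mm in diameter, 6 mm thick (30 to 36 mm), then the white wing grip.
- cap_center (a point): Point on the cap's axis, half-way up: 35 mm above its foot; same axes as the cap. With the cap fully home in the port it lies 5 mm above port_mouth.
- cap_wing (a point): Centre of the cap's wing grip, 53 mm above its foot; same axes as the cap. The wing is a straight block 46 mm long along x, 18 mm thick along y, 34 mm high; grip it across the 18 mm. The fingertips may rest on the flange below it and push there.
- cap_lugs (a point): Point on the cap's axis at the mid-height of its two steel lugs, 7 mm above the foot; same axes. The lugs stick out of the shank at +x and -x, reach 22 mm from the axis, are 10 mm wide and span 3 to 11 mm above the foot.
- port: The valve block with the port, fixed: white box 140 mm (x) by 240 mm (y) by 70 mm high. Origin: centre of its underside, z up. The port's round steel collar, 72 mm across, stands 17 mm above its top, 45 mm from the centre towards -y. 65 mm from the centre towards +y is a blanked outlet, a round grey-topped disc without slots, top 92 mm above the bench.
- port_mouth (a point): Centre of the port's mouth, on the collar's flat top, 87 mm above the bench; z up, x along the slots. Hole 33 mm in diameter with slots 14 mm wide reaching 24.5 mm from the axis at +x and -x: the cap goes in with its x along this x, either way round. Fully home: flange on the collar, foot 30 mm below. The collar is 17 mm thick; the lugs pass under it only within 2 mm of home.
- port_push (a joint): How far the spring plunger in the port is pressed down, in m: 0 at rest (the cap's foot meets it 18 mm below the mouth), 0.012 with the cap fully home. It pushes back with 2.5 N at first, 7 N when home. Once turned, the lugs catch under the collar and the cap can rise 2 mm at most.
- port_twist (a joint): How far the plunger is turned by the lugs, in rad: 0 at rest, grows clockwise seen from above, 1.44 at its stop. The lugs have about 0.13 rad of play in it, so the cap itself is then turned by a quarter turn or up to 0.15 rad more. A spring turns it back: 0.04 N m at first, 0.16 N m at the stop, plus friction.
- stopper: Bystander, loose: white stopper with a ROUND knob and no lugs, 54 mm across the flange, 62 mm high. Origin: centre of its foot. Not the cap to fit.
- beaker: Bystander, loose: glass beaker 54 mm across, 70 mm high. Origin: centre of its underside.
- reagent: Bystander, loose: amber bottle 60 mm across, 105 mm high. Origin: centre of its underside.
- jar: Bystander, loose: clear jar with a white lid, 64 mm across, 75 mm high. Origin: centre of its underside.
- spatula: Bystander, loose: spatula 190 mm long, lying on the bench along its x. Origin: on its underside, about half-way along.
- dish: Bystander, loose: white ceramic dish 90 mm across, 20 mm high. Origin: centre of its underside.
Things that resemble listed ones, but are neither listed nor needed, are in the scene too. What is shaped like the cap but pink or turquoise is not meant.

How it is judged:
On the way, in this order (a step that is already met when the one before it is completed fails the run):
1. the cap is gripped and lifted clear of the bench (height (world z) of cap above 0.03 m and contact force between the fingers and cap above 1 N), for 0.2 s.
2. the cap is pushed into the port, lugs in the slots, pressing the spring plunger, not yet turned (value of joint port_push above 0.007 m and value of joint port_twist below 0.5 rad and horizontal distance between cap_center and port_mouth below 0.006 m), for 0.03 s.
At the end, for the whole second after the job is handed in: The cap sits in the port: its flange within 3.5 mm of the collar, axis within 5 mm of the port's axis and 0.12 rad of upright, plunger pressed at least 8.5 mm and turned at least 1.25 rad, the cap a quarter turn (within 0.3 rad) from the slots, and the fingers still grip it (over 2 N) (value of joint port_twist above 1.25 rad and value of joint port_push above 0.0085 m and z of cap_center in the frame of port_mouth below 0.0085 m and horizontal distance between cap_center and port_mouth below 0.005 m and angle between the x axis of cap_center and the y axis of port_mouth, either way round below 0.3 rad and angle between cap_center's own z axis and vertical below 0.12 rad and contact force between the fingers and cap above 2 N); the arm keeps its last pose, push and grip.
It fails at once if another thing on the bench was moved by more than 25 mm (distance of any of stopper, beaker, reagent, jar, spatula, dish from where it was at the start of the episode above 0.025 m).
It fails at once if the cap was tipped over by more than 35 degrees (angle between cap_center's own z axis and vertical above 0.6 rad).
It also fails if it takes over 48 s, if anything falls off the work surface, if the arm or the gripper's body presses on something with over 40 N, if the wrist force passes 120 N, or if a joint passes its speed limit or range.

ROBOT

A 7-joint arm with a two-finger parallel gripper is mounted at the origin on the work surface. World frame = base frame: x ahead of the robot, y to its left, z up, the work surface at z = 0. Lengths are in m, angles in rad, forces in N, time in s.
With the tool pointing down it reaches from about 0.35 to 0.9 m from the base axis. Payload 8.1 kg.
Tool frame: the origin (TCP) lies midway between the tips of the shut fingers; the grasp point (between the pads) lies 19 mm behind it; z points along the fingers, y is the direction in which the jaws open and shut (so a half turn about z gives the same grasp; the last joint's range is limited). The gripper opens to 85 mm and grips with 20 to 120 N. Pads are 22 mm wide; open, the fingers measure 114 mm over their backs; the gripper's body (76 mm by 85 mm) begins 54 mm behind the grasp point. The pads swing forward as they close: fully open they stand 13 mm farther back than shut.
Start: joints at [-1.314, 0.434, 0.025, 1.573, -0.012, 1.134, -0.075], TCP at [0.22, 0.585, 0.198] pointing down, gripper open.
Joint ranges: [-2.62, 2.62], [-0.44, 2.09], [-1.27, 1.32], [0.08, 2.57], [-1.32, 4.46], [0.12, 2], [-2.74, 2.74]. Speed limits (rad/s): [2.22, 2.22, 3.01, 3.01, 3.14, 3.14, 3.14].

INTERFACE

Orientations are given as a rotation vector (axis times angle).
In Python, from cell import ctrl, cams gives the robot as it stands.
- The arm moves only by the tool carry_out, never from a script. Its argument "series" is a list that holds one entry, the list of rows, each a list of 7 numbers: the turn, a rotation vector about the tool's x, y, z in units of 0.08 rad (1.0 is 0.08 rad), then the shift along the tool's x, y, z in units of 40 mm (1.0 is 40 mm), then the gripper command: -1 is fully open, 1 is shut, values between are in proportion. In form: [[[wx, wy, wz, x, y, z, fingers], ...]]. A call has 1 to 5 rows; each row shifts and turns the commanded pose from where the row before left it, along the tool's axes as they then stand; what a row does not reach is not made up. A row lasts 1/12 s, in which the tool goes at most 41.7 mm and 7.16 degrees, less where a joint would pass 70% of its speed; a pose out of reach is approached as far as the arm can. A call with a number of a shift or a turn outside -1 to 1 is refused whole. A call with a gripper value outside its range is refused whole. The fingers move at their own pace and stop on an object; "newtons" is the grip in N (left out, the last holds). Time passes only in rows, so rows that do not move let the fingers close. It gives the time, the measured TCP pose, the force and the opening at its end, in the units of the state.
- ctrl.get_obs(): the state, without advancing time (a new reading comes with each control period).
- cams.snapshot(name): name is "scene" or "top"; returns a dict with "frame" (420x560x3 uint8, blue, green, red), "depth" (420x560 float32, m along the optical axis (not along the pixel's ray), 0 where there is no reading), "fx", "fy", "cx", "cy" (pixels), "rvec" (rotation vector, rad) and "tvec" (3), from world to camera coordinates, as OpenCV has them. Camera axes: x right, y down, z forward; pixel columns grow to the right and rows downward; lengths in m; the calibration is good to about 2 mm. A picture is of the moment at which its call begins.
- ctrl.job_done(): hands the job in, once; it reports no verdict.
The state is a dict: "clock": time; "joint_positions": joint angles; "qd": joint speeds; "joint_torque": joint torques, N m; "ee_pos": TCP position; "tcp_rot": TCP orientation; "force": force on the tool from outside, world axes, zero at the start; "torque": the same for the moment, N m; "finger_gap": opening from 0.0 (shut) to 1.0 (fully open).
Only numpy, scipy, OpenCV 4.12 (cv2) and the standard library are available. Lean on these libraries where they do the work, as an engineer would, in place of code of your own. Each camera call takes 0.05 s, during which the arm holds its last target.

## Working session

There is one attempt and no reset: what is moved stays moved. The work goes in short steps, Python scripts to look and compute and a tool call to move; the robot and the scene stay as the last step left them, time stands still between calls to the robot, and variables do not carry over. Pictures are saved under pics/ and viewed, and the job is handed in when it is done.

Besides the shell and the picture viewer there is one more tool, called after ">>>" as name([rows], argument=value, ...), one row to a line, values as JSON. carry_out: Moves the arm, as the interface text tells. Its arguments: {"type":"object","properties":{"series":{"type":"array"},"newtons":{"type":"number"}},"required":["series"]}

```bash
ls; mkdir -p pics; cat > h.py <<'E'
from cell import ctrl, cams
import numpy as np, cv2
def snap(n):
    s=cams.snapshot(n); s['R']=cv2.Rodrigues(np.array(s['rvec'],float))[0]; s['t']=np.array(s['tvec'],float).ravel(); return s
def ray(s,u,v,z):
    d=s['R'].T@np.array([(u-s['cx'])/s['fx'],(v-s['cy'])/s['fy'],1.]); c=-s['R'].T@s['t']
    return c+d*(z-c[2])/d[2]
def dpt(s,u,v):
    d=s['depth'][int(v),int(u)]
    return s['R'].T@(np.array([(u-s['cx'])/s['fx']*d,(v-s['cy'])/s['fy']*d,d])-s['t'])
def proj(s,p):
    q=s['R']@np.array(p,float)+s['t']; return np.array([s['fx']*q[0]/q[2]+s['cx'],s['fy']*q[1]/q[2]+s['cy']])
E
python3 - <<'E'
from h import *
import pickle
for n in ['scene','top']:
    s=snap(n); cv2.imwrite(f'pics/{n}0.png',s['frame']); pickle.dump(s,open(n+'0.pkl','wb'))
    print(n,s['fx'],s['cx'],s['cy'],-s['R'].T@s['t'],s['R'].round(2).tolist())
print(ctrl.get_obs())
E
```

```text
pics
scene 455.8796515373047 279.09562264130585 216.911280226236 [1.42805583 0.59394474 0.81686211] [[-0.55, 0.84, 0.01], [0.47, 0.32, -0.82], [-0.69, -0.44, -0.57]]
top 395.28407973044347 280.0393373743319 207.20858635081115 [0.30986253 0.01806826 1.15583079] [[0.02, -1.0, 0.01], [-0.98, -0.02, -0.2], [0.2, -0.0, -0.98]]
{'clock': 0.1, 'joint_positions': array([-1.31359998,  0.43516637,  0.02500027,  1.57398318, -0.01160978,
        1.13401238, -0.07510078]), 'qd': array([ 1.39896679e-04, -2.86452429e-03, -2.87417430e-04, -5.79695431e-04,
       -7.14862293e-04, -4.23007300e-04,  4.09426652e-05]), 'joint_torque': array([ 2.67749245e-03, -6.71754956e+01,  1.02810223e+00, -3.16901529e+01,
        1.57971756e-02,  7.28980362e-03, -2.60961701e-05]), 'ee_pos': array([0.21994289, 0.58449481, 0.19730554]), 'tcp_rot': array([-5.62252881e-01, -3.09074329e+00,  2.22830711e-03]), 'force': array([-0.92500624,  0.02808575, -0.845906  ]), 'torque': array([ 0.03925608, -0.0434898 ,  0.02030104]), 'finger_gap': 0.9948107627673343}
```

View pics/scene0.png

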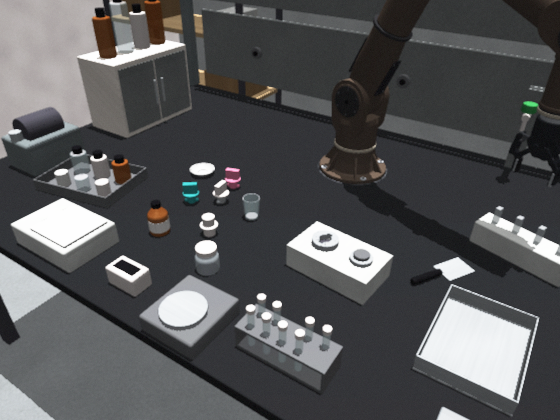

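View pics/top0.png

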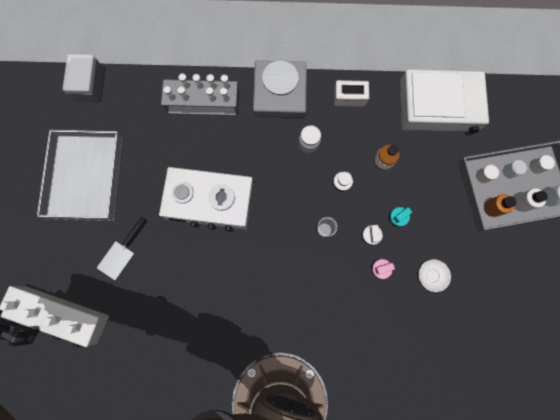

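Candidates in the top view are white (373,235), white (344,181), turquoise (400,216) and pink (383,269). I'll enlarge the white ones and the port.

```bash
python3 - <<'E'
import pickle,cv2,numpy as np
t=pickle.load(open('top0.pkl','rb'));s=pickle.load(open('scene0.pkl','rb'))
f=lambda im,x,y,w,h,k:cv2.resize(im[y:y+h,x:x+w],None,fx=k,fy=k,interpolation=cv2.INTER_CUBIC)
a=f(t['frame'],325,160,100,75*4//3,4);b=f(s['frame'],170,150,100,100,4)
cv2.imwrite('pics/c1.png',np.hstack([a,b]))
a=f(t['frame'],155,160,100,75,4);b=f(s['frame'],285,215,100,75,4)
cv2.imwrite('pics/c2.png',np.hstack([a,b]))
E
```

```text
(no output)
```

View pics/c1.png

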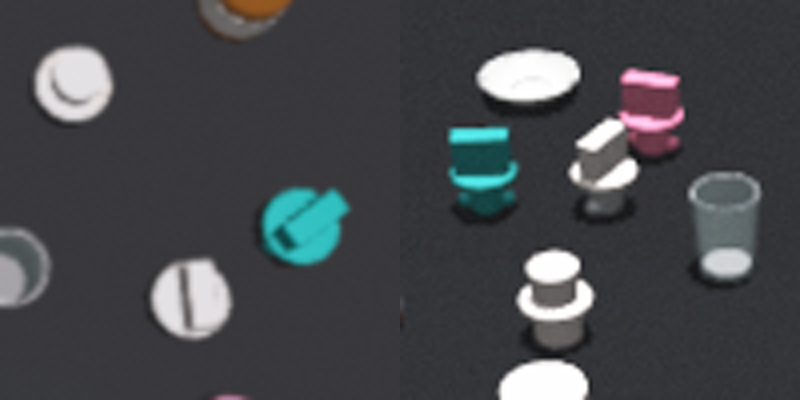

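View pics/c2.png

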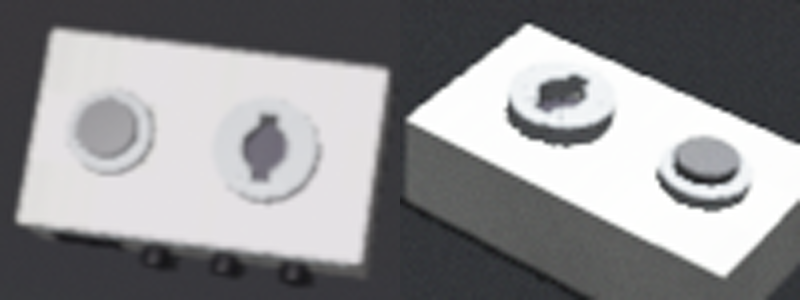

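The left crop shows the white winged cap at top (373,235), scene (221,191). The white one at top (344,181) has a round knob, so it is the stopper. The slotted port is at top (222,197), and the disc without slots at (182,192) is the blank. Next I measure the cap and port.

```bash
cat >> h.py <<'E'
def cloud(s):
    d=s['depth'].astype(float); v,u=np.mgrid[:d.shape[0],:d.shape[1]]
    P=np.stack([(u-s['cx'])/s['fx']*d,(v-s['cy'])/s['fy']*d,d],-1)-s['t']
    P=P@s['R']; P[d<=0]=np.nan; return P
def pa(p):
    q=p[:,:2]; m=q.mean(0); w,V=np.linalg.eigh(np.cov((q-m).T)); a=V[:,1]; return m,np.degrees(np.arctan2(a[1],a[0]))%180,2*np.sqrt(3*w)
E
python3 - <<'E'
from h import *
import pickle
for n,(cu,cv) in [('top',(373,235)),('scene',(221,191))]:
    s=pickle.load(open(n+'0.pkl','rb')); P=cloud(s)
    r=17; sub=P[cv-r:cv+r,cu-r:cu+r].reshape(-1,3); g=s['frame'][cv-r:cv+r,cu-r:cu+r].reshape(-1,3).astype(int)
    near=np.ones(len(sub),bool)
    w=sub[(sub[:,2]>0.062)]
    print(n,'wing',len(w),w[:,2].mean(),*pa(w)); 
    f=sub[(sub[:,2]>0.03)&(sub[:,2]<0.042)]
    if len(f)>5: c,rr=cv2.minEnclosingCircle(f[:,:2].astype(np.float32)); print('flange',len(f),np.median(f[:,2]),c,rr)
for n,(cu,cv) in [('top',(222,197)),('scene',(326,240))]:
    s=pickle.load(open(n+'0.pkl','rb')); P=cloud(s)
    r=24; sub=P[cv-r:cv+r,cu-r:cu+r].reshape(-1,3)
    f=sub[(sub[:,2]>0.080)&(sub[:,2]<0.095)]
    c,rr=cv2.minEnclosingCircle(f[:,:2].astype(np.float32)); print(n,'collar',len(f),np.median(f[:,2]),c,rr)
# block top from top view
s=pickle.load(open('top0.pkl','rb')); P=cloud(s)
sub=P[150:245,150:265].reshape(-1,3); f=sub[(sub[:,2]>0.064)&(sub[:,2]<0.1)]
print('block',cv2.minAreaRect(f[:,:2].astype(np.float32)))
# hole in collar: dark pixels in colour
for n,(cu,cv) in [('top',(221,197)),('scene',(325,240))]:
    s=pickle.load(open(n+'0.pkl','rb'))
    g=cv2.cvtColor(s['frame'],cv2.COLOR_BGR2GRAY)
    print(n); print(g[cv-10:cv+11,cu-10:cu+11])
s=pickle.load(open('top0.pkl','rb'));print(proj(s,[0,0,0]))
E
```

```text
top wing 114 0.06922141202869668 [ 0.46031126 -0.25375986] 3.4201161290256437 [0.01941972 0.0457536 ]
flange 133 0.035759763979830994 (0.4602970778942108, -0.25380516052246094) 0.026896854862570763
scene wing 73 0.06978697413842244 [ 0.46425812 -0.24913662] 3.0296993082429537 [0.02052913 0.05012993]
flange 136 0.038265197150636095 (0.4282536506652832, -0.2630060315132141) 0.06279905885457993
top collar 406 0.0873528245820943 (0.5496722459793091, 0.17651911079883575) 0.036857739090919495
scene collar 371 0.08856060328252317 (0.5501556396484375, 0.17742116749286652) 0.03854707255959511
block ((0.553514838218689, 0.22160914540290833), (0.2412269562482834, 0.14233927428722382), 84.36414337158203)
top
[[224 221 216 213 214 215 215 215 211 205 205 207 208 212 216 216 216 217
  219 223 225]
 [220 216 214 213 214 215 215 214 199 169 163 172 175 193 211 216 216 215
  215 216 217]
 [216 214 213 214 214 214 214 212 187 123  98  99 107 162 203 215 216 214
  214 213 207]
 [214 214 214 214 214 214 213 208 177 109  87  91 101 163 204 214 214 214
  214 214 214]
 [214 214 214 214 214 213 206 188 146 
[... 2679 characters left out ...]
4 230 244 243 243 244 244 243 242
  243 243 238]
 [118 178 216 237 245 243 241 240 244 231 223 244 244 244 244 244 243 243
  243 234 194]
 [ 78  84 124 178 210 209 216 238 244 239 235 243 243 244 243 243 235 217
  206 164 109]
 [ 75  75  77  86 110 114 125 170 195 202 200 207 208 200 196 188 168 126
  111  76  77]
 [ 86  75  74  77  74  74  76  74  90 102 101 112 118  99  93  78  78  79
   80  78  75]
 [116  82  73  77  77  74  78  74  81  80  81  79  77  79  79  79  80  78
   78  78 121]
 [242 216 111  83  77  73  75  77  79  80  79  79  78  77  79  79  79  79
   83 129 219]
 [253 251 242 233 227 211 100  88  79  80  81  78  80  81  79  86  98 116
  195 244 251]]
[280.14925121 403.06643072]
```

Cap: (0.460, -0.254), wing direction about 3.3°. Port: (0.5495, 0.1767), slots at about -5.6°. The collar and block estimates agree within 1 mm, and the measured heights and sizes match the given ones. Now I move over the cap.

>>> carry_out([
  [[0,0,0,-0.6,-0.8,0,-0.2],[0,0,0,-0.6,-0.8,0,-0.2],[0,0,0,-0.6,-0.8,0,-0.2],[0,0,0,-0.6,-0.8,0,-0.2],[0,0,0,-0.6,-0.8,0,-0.2]],
], newtons=80)

```text
clock: 0.52
ee_pos: [0.2761, 0.3908, 0.1976]
tcp_rot: [-0.562, -3.091, 0.001]
force: [1.9, -1.2, 0.4]
finger_gap: 0.602
```

>>> carry_out([
  [[0,0,0,-0.6,-0.8,0,-0.2],[0,0,0,-0.6,-0.8,0,-0.2],[0,0,0,-0.6,-0.8,0,-0.2],[0,0,0,-0.6,-0.8,0,-0.2],[0,0,0,-0.6,-0.8,0,-0.2]],
])

```text
clock: 0.93
ee_pos: [0.3319, 0.1989, 0.1979]
tcp_rot: [-0.562, -3.091, -0.0]
force: [0.9, 0.0, 0.1]
finger_gap: 0.601
```

>>> carry_out([
  [[0,0,0,-0.6,-0.8,0,-0.2],[0,0,0,-0.6,-0.8,0,-0.2],[0,0,0,-0.6,-0.8,0,-0.2],[0,0,0,-0.6,-0.8,0,-0.2],[0,0,0,-0.6,-0.8,0,-0.2]],
])

```text
clock: 1.35
ee_pos: [0.3878, 0.007, 0.1981]
tcp_rot: [0.562, 3.091, 0.001]
force: [0.9, 0.9, 0.2]
finger_gap: 0.598
```

>>> carry_out([
  [[0,0,0,-0.6,-0.8,0,-0.2],[0,0,0,-0.6,-0.8,0,-0.2],[0,0,0,-0.6,-0.8,0,-0.2],[0,0,0,-0.6,-0.8,0,-0.2],[0,0,0,-0.6,-0.8,0,-0.2]],
])

```text
clock: 1.77
ee_pos: [0.4439, -0.1849, 0.198]
tcp_rot: [0.561, 3.091, 0.0]
force: [0.5, 0.3, -0.4]
finger_gap: 0.605
```

>>> carry_out([
  [[0,0,-1,0,0,0,-0.2],[0,0,-1,0,0,0,-0.2],[0,0,-1,0,0,0,-0.2],[0,0,-1,0,0,0,-0.2],[0,0,-1,0,0,0,-0.2]],
])

```text
clock: 2.18
ee_pos: [0.4436, -0.1831, 0.1977]
tcp_rot: [0.069, -3.14, -0.0]
force: [0.4, -0.6, -0.4]
finger_gap: 0.6
```

```bash
cat >> h.py <<'E'
def togo(x,y,z,yaw=None):
    from scipy.spatial.transform import Rotation as Ro
    o=ctrl.get_obs(); R=Ro.from_rotvec(o['tcp_rot']).as_matrix(); d=R.T@(np.array([x,y,z])-o['ee_pos'])
    ya=np.degrees(np.arctan2(R[1,1],R[0,1]))
    print('t',o['clock'],'q',o['joint_positions'].round(2),'ee',o['ee_pos'].round(4),'yaw',ya.round(2),'tilt',np.degrees(np.arccos(-R[2,2])).round(2),'F',o['force'].round(1),'T',np.round(o['torque'],2),'gap',round(o['finger_gap'],3))
    print('units',(d/0.04).round(3), 'wz units', None if yaw is None else round(-np.radians(yaw-ya)/0.08,2))
E
python3 -c "
from h import *
togo(.4603,-.2538,.1,93.3)"
```

```text
t 2.1833 q [-0.21  0.21  0.59  1.95 -0.13  1.02  2.05] ee [ 0.4436 -0.1831  0.1977] yaw 92.51 tilt 0.05 F [ 0.4 -0.6 -0.4] T [ 0.02 -0.02  0.01] gap 0.6
units [-0.342 -1.785  2.441] wz units -0.17
```

>>> carry_out([
  [[0,0,-0.17,-0.17,-0.9,0.3,-0.2],[0,0,0,-0.17,-0.88,0.3,-0.2],[0,0,0,0,0,0.8,-0.2],[0,0,0,0,0,0.4,-0.2],[0,0,0,0,0,0,-0.2]],
])

```text
clock: 2.6
ee_pos: [0.4584, -0.2528, 0.1226]
tcp_rot: [0.083, -3.134, -0.003]
force: [-0.1, 0.4, 0.3]
finger_gap: 0.597
```

```bash
python3 - <<'E'
from h import *
togo(.4603,-.2538,.042,93.3)
t=snap('top');s=snap('scene')
f=lambda im,x,y,w,h,k:cv2.resize(im[y:y+h,x:x+w],None,fx=k,fy=k,interpolation=cv2.INTER_CUBIC)
cv2.imwrite('pics/a1.png',np.hstack([f(t['frame'],325,185,100,100,4),f(s['frame'],170,130,100,100,4)]))
E
```

```text
t 2.6 q [-0.03  0.39  0.57  1.94 -0.26  0.89  2.3 ] ee [ 0.4584 -0.2528  0.1226] yaw 93.02 tilt 0.37 F [-0.1  0.4  0.3] T [0.07 0.01 0.  ] gap 0.597
units [-0.059 -0.032  2.014] wz units -0.06
```

View pics/a1.png

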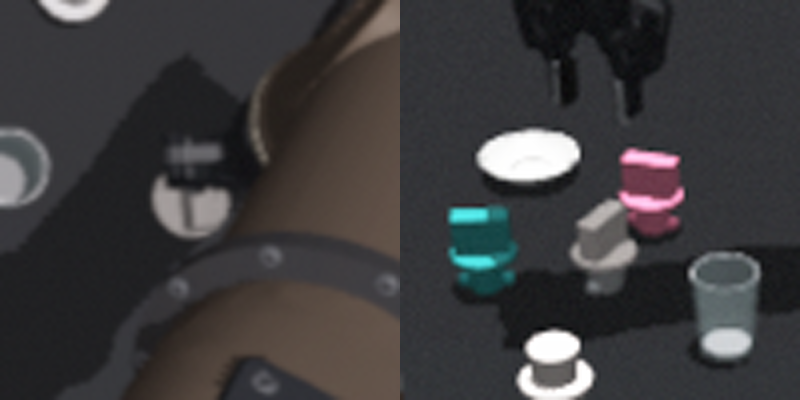

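The fingers straddle the cap's wing with room on both sides, and the other items are clear. Descending.

>>> carry_out([
  [[0,0,0,-0.06,-0.03,0.6,-0.2],[0,0,0,0,0,0.6,-0.2],[0,0,0,0,0,0.5,-0.2],[0,0,0,0,0,0.2,-0.2],[0,0,0,0,0,0,-0.2]],
])

```text
clock: 3.12
ee_pos: [0.4631, -0.254, 0.0497]
tcp_rot: [0.085, -3.139, -0.001]
force: [0.4, 0.6, -0.1]
finger_gap: 0.6
```

```bash
python3 - <<'E'
from h import *
togo(.4603,-.2538,.041,93.3)
s=snap('scene')
f=lambda im,x,y,w,h,k:cv2.resize(im[y:y+h,x:x+w],None,fx=k,fy=k,interpolation=cv2.INTER_CUBIC)
cv2.imwrite('pics/a2.png',f(s['frame'],180,150,80,80,7))
E
```

```text
t 3.1167 q [ 0.03  0.49  0.51  2.   -0.35  0.73  2.38] ee [ 0.4631 -0.254   0.0497] yaw 93.12 tilt 0.07 F [ 0.4  0.6 -0.1] T [-0.01  0.05  0.01] gap 0.6
units [0.071 0.009 0.218] wz units -0.04
```

View pics/a2.png

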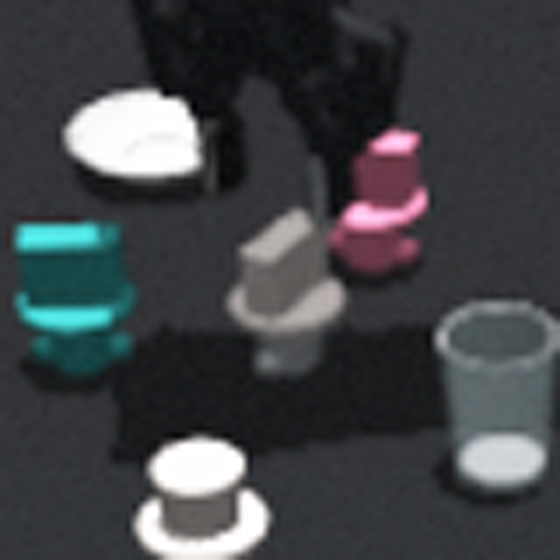

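```bash
python3 - <<'E'
from h import *
s=snap('scene'); P=cloud(s)
for dy in(-.027,.027):
  for z in (.05,.06,.07): print(dy,z,(proj(s,[.463,-.254+dy,z])-[180,150])*7)
for p in [(.4603,-.2538,.07),(.4603,-.2538,.036),(.437,-.2538,.07),(.483,-.2538,.07)]: print(p,(proj(s,p)-[180,150])*7)
# dark points near gripper in depth
for v in range(168,186,2):
  print(v,[(u,*np.round(P[v,u]*1000).astype(int)) for u in (207,209,211,213,223,224,225,226,227) if P[v,u][2]>.03])
E
```

```text
-0.027 0.05 [234.90207618 254.92836765]
-0.027 0.06 [233.39844347 236.44365031]
-0.027 0.07 [231.88330023 217.81742965]
0.027 0.05 [325.67003514 288.70361811]
0.027 0.06 [324.49351621 270.04666106]
0.027 0.07 [323.30784257 251.2445309 ]
(0.4603, -0.2538, 0.07) [281.28840209 232.06412381]
(0.4603, -0.2538, 0.036) [285.78911946 295.06474708]
(0.437, -0.2538, 0.07) [313.06488556 211.14195567]
(0.483, -0.2538, 0.07) [249.65175296 252.89422269]
168 [(209, np.int64(477), np.int64(-281), np.int64(124)), (211, np.int64(473), np.int64(-276), np.int64(124)), (213, np.int64(462), np.int64(-278), np.int64(119)), (223, np.int64(475), np.int64(-225), np.int64(141)), (224, np.int64(470), np.int64(-225), np.int64(138)), (225, np.int64(471), np.int64(-221), np.int64(140)), (226, np.int64(474), np.int64(-214), np.int64(144)), (227, np.int64(467), np.int64(-216), np.int64(140))]
170 [(209, np.int64(475), np.int64(-283), np.int64(116)), (211, np.int64(472), np.int64(-278), np.int64(116)), (213, np.int64(463), np.int64(-278), np.int64(112)), (224, np.int64(473), np.int64(-224), np.int64(133)), (225, np.i
[... 1428 characters left out ...]
64(104))]
180 [(223, np.int64(443), np.int64(-256), np.int64(73)), (224, np.int64(471), np.int64(-228), np.int64(95)), (225, np.int64(470), np.int64(-224), np.int64(96)), (226, np.int64(469), np.int64(-221), np.int64(96)), (227, np.int64(466), np.int64(-220), np.int64(95))]
182 [(223, np.int64(455), np.int64(-246), np.int64(74)), (224, np.int64(453), np.int64(-243), np.int64(74)), (225, np.int64(450), np.int64(-242), np.int64(73)), (226, np.int64(443), np.int64(-244), np.int64(69))]
184 [(223, np.int64(461), np.int64(-242), np.int64(71)), (224, np.int64(452), np.int64(-245), np.int64(66)), (225, np.int64(447), np.int64(-245), np.int64(64)), (226, np.int64(442), np.int64(-245), np.int64(61))]
```

```bash
python3 - <<'E'
from h import *
import pickle
s=snap('scene'); P=cloud(s); np.set_printoptions(linewidth=200)
print((s['depth'][166:192,205:230]*1000).astype(int)); 
print((P[166:192,205:230,2]*1000).round())
s0=pickle.load(open('scene0.pkl','rb'));P=cloud(s0)
m=(np.hypot(P[...,0]-.22,P[...,1]-.585)<.09)&(P[...,2]>.1)
for z in range(190,300,5):
  k=m&(abs(P[...,2]-z/1000)<.0025); 
  if k.any(): print(z,k.sum(),P[k][:,:2].min(0).round(3),P[k][:,:2].max(0).round(3))
E
```

```text
[[1685 1682 1677 1441 1441 1443 1447 1444 1449 1459 1700 1709 1709 1712 1708 1705 1707 1412 1400 1404 1404 1402 1426 1416 1391]
 [1676 1680 1679 1451 1446 1435 1447 1445 1451 1457 1696 1713 1697 1701 1703 1702 1699 1700 1408 1406 1402 1408 1410 1407 1395]
 [1676 1680 1680 1449 1441 1445 1448 1448 1454 1465 1688 1698 1692 1695 1694 1693 1694 1691 1407 1406 1412 1405 1405 1405 1394]
 [1678 1673 1671    0 1440 1437 1444 1454 1456 1463 1678 1687 1685 1688 1696 1694 1688 1684 1693 1412 1408 1401 1405 1404 1394]
 [1673 1670 1671 1457 1447 1444 1444 1454 1466 1467 1683 1683 1687 1688 1686 1681 1678 1680 1680 1409 1407 1412 1408 1411 1390]
 [1660 1669 1673 1458 1447 1441 1452 1457 1456 1467 1672 1681 1676 1670 1678 1680 1676 1672 1678 1417 1412 1406 1419 1409 1418]
 [1659 1657 1652 1463 1453 1446 1455 1458 1463 1470 1669 1663 1668 1674 1672 1669 1673 1658 1673 1418 1415 1419 1416 1417 1424]
 [1653 1618 1615 1459 1455 1451 1450 1459 1458 1466 1666 1662 1665 1668 1661 1663 1661 1661 1668 1426 1417 1423 1411 1422 1426]
 [1626 1627 1632 1651 1452 1454 1455 1462 1463 1472 1663 1654 1659 1658 1657
[... 5241 characters left out ...]
60.  61.  59.  53.  52.  54.  49.  46.  42.  36.   5.   3.]
 [  4.   4.   3.   3.   3.   2.   4.   3.   1.  40.  52.  58.  60.  60.  59.  55.  56.  48.  49.  42.  40.  38.  38.  40.   3.]
 [  3.   4.   3.   4.   4.   2.   2.   2.   3.  38.  52.  52.  53.  52.  55.  51.  48.  44.  46.  46.  38.  39.  37.  41.  37.]]
245 3 [0.196 0.548] [0.243 0.633]
250 18 [0.196 0.538] [0.248 0.631]
255 25 [0.197 0.533] [0.249 0.638]
260 33 [0.192 0.531] [0.249 0.64 ]
265 28 [0.194 0.532] [0.25  0.639]
270 31 [0.199 0.531] [0.251 0.64 ]
275 34 [0.195 0.531] [0.248 0.641]
280 32 [0.195 0.533] [0.25  0.639]
285 25 [0.196 0.528] [0.25  0.637]
290 29 [0.196 0.517] [0.251 0.636]
295 45 [0.196 0.514] [0.256 0.636]
```

The pictures put the fingertips about 35–40 mm higher than the reported TCP, and the first picture shows the same offset. A harmless test settles it: close here gently. If the reported TCP is right, the fingers will stop on the 18 mm wing.

>>> carry_out([
  [[0,0,0,0,0,0,0.8],[0,0,0,0,0,0,0.8],[0,0,0,0,0,0,0.8],[0,0,0,0,0,0,0.8],[0,0,0,0,0,0,0.8]],
], newtons=20)

```text
clock: 3.68
ee_pos: [0.4634, -0.2546, 0.0502]
tcp_rot: [-0.084, 3.14, 0.0]
force: [0.4, -0.8, -0.1]
finger_gap: 0.1
```

```bash
python3 - <<'E'
from h import *
togo(.4603,-.2538,.041,93.3)
s=snap('scene')
f=lambda im,x,y,w,h,k:cv2.resize(im[y:y+h,x:x+w],None,fx=k,fy=k,interpolation=cv2.INTER_CUBIC)
cv2.imwrite('pics/a3.png',f(s['frame'],180,150,80,80,7)); P=cloud(s)
print((P[164:192,205:235,2]*1000).round())
E
```

```text
t 3.6833 q [ 0.03  0.49  0.51  2.   -0.35  0.73  2.38] ee [ 0.4634 -0.2546  0.0502] yaw 93.08 tilt 0.02 F [ 0.4 -0.8 -0.1] T [ 0.03 -0.05 -0.05] gap 0.1
units [0.077 0.024 0.23 ] wz units -0.05
[[ 18.  21. 136. 135. 138. 139. 137. 145. 142. 143. 141. 139. 149. 150.
  153. 153. 153. 150. 136. 143. 143. 158. 159. 157. 160. 163. 156. 153.
    4.   4.]
 [ 16.  15.  17. 134. 135. 135. 135. 138. 139. 141. 141. 136. 134. 142.
  145. 150. 148. 137. 137. 138. 152. 153. 154. 156. 156. 156. 147.   3.
    9.   3.]
 [ 14.  15.  13.  14. 131.  16. 132. 135. 136. 136. 138. 133. 131. 142.
  142. 143. 144. 138. 138. 139. 148. 152. 150. 155. 151. 141. 138.  -0.
   -0.   4.]
 [  8.  14.  10.  12.  16.  14.  19. 129. 135. 135. 133. 132. 128. 135.
  135. 140. 143. 137. 139. 145.  nan 146. 146. 150. 136. 137.   1.   5.
    5.   1.]
 [ 10.  10.   9.  12.  13.  12.  13.  13. 132. 130. 128. 125. 126. 136.
  133. 135. 136. 133. 140. 140. 140. 143. 145. 137. 129.  71.  71.  71.
   74.  73.]
 [  9.  11.  11.  11.  11.  14.  14.  17. 124. 127. 124. 124. 122. 123.
  132. 135. 133. 131. 136.  nan 138. 138. 138.  7
[... 2790 characters left out ...]
65.  59.  58.  52.  nan  54.   1.   3.   2.  -0.   8.   8.
   11.   6.]
 [  7.  -3.  nan   3.   5.   2.   1.   3.   2.   2.  62.  61.  65.  64.
   66.  60.  60.  59.  55.  51.  51.  45.   2.   1.   3.   1.   2.   1.
    2.   6.]
 [ -1.   2.   3.   5.   3.   2.   1.   4.   3.   3.  58.  60.  59.  60.
   63.  59.  56.  55.  50.  50.  46.  43.  38.  -1.   3.   2.   2.   5.
    5.   2.]
 [  6.   4.   4.   2.   2.   4.   5.   3.   0.  38.  52.  56.  55.  nan
   58.  56.  52.  49.  48.  40.  38.  39.  37.  43.   4.   3.   3.   3.
    2.  -0.]
 [ -1.   1.   2.  nan   0.   2.   6.  -3.   4.  38.  51.  50.  55.  54.
   55.  54.  53.  48.  44.  40.  41.  37.  38.  36.  37.   3.   1.   2.
    1.   2.]]
```

View pics/a3.png

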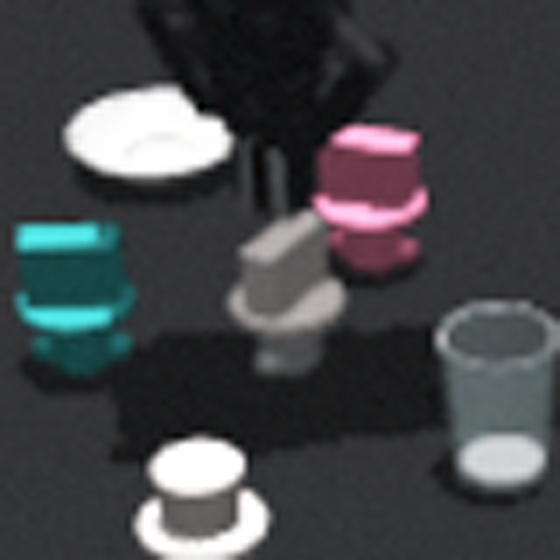

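The fingers closed past 18 mm (to 8.5 mm), so the reported TCP really is about 35 mm below the true tips. I'll trust the images, open again and go about 43 mm lower, watching the force.

>>> carry_out([
  [[0,0,0,0.08,0.02,0,-0.2],[0,0,0,0,0,0,-0.2],[0,0,0,0,0,0,-0.2],[0,0,0,0,0,0,-0.2],[0,0,-0.05,0,0,0,-0.2]],
])

```text
clock: 4.15
ee_pos: [0.4601, -0.254, 0.05]
tcp_rot: [-0.091, 3.14, 0.0]
force: [0.2, 0.3, 1.0]
finger_gap: 0.598
```

>>> carry_out([
  [[0,0,0,0,0,0.35,-0.2],[0,0,0,0,0,0.35,-0.2],[0,0,0,0,0,0.2,-0.2],[0,0,0,0,0,0,-0.2]],
])

```text
clock: 4.48
ee_pos: [0.4591, -0.2534, 0.0126]
tcp_rot: [0.091, -3.138, -0.002]
force: [-0.1, -0.7, -0.2]
finger_gap: 0.599
```

```bash
python3 - <<'E'
from h import *
togo(.4603,-.2538,.007,93.3)
s=snap('scene')
f=lambda im,x,y,w,h,k:cv2.resize(im[y:y+h,x:x+w],None,fx=k,fy=k,interpolation=cv2.INTER_CUBIC)
cv2.imwrite('pics/a4.png',f(s['frame'],180,150,80,80,7))
E
```

```text
t 4.4833 q [ 0.06  0.55  0.47  2.03 -0.4   0.65  2.42] ee [ 0.4591 -0.2534  0.0126] yaw 93.32 tilt 0.15 F [-0.1 -0.7 -0.2] T [ 0.05  0.05 -0.01] gap 0.599
units [-0.03  -0.012  0.139] wz units 0.0
```

View pics/a4.png

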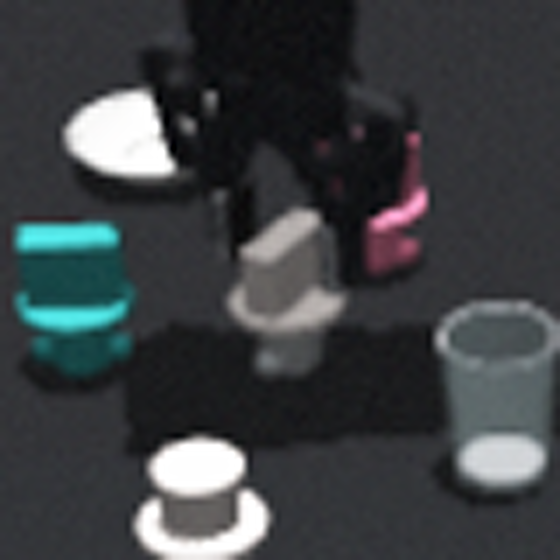

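The picture shows the fingers beside the wing, tips at about 53 mm height. I lower another 6 mm and close.

>>> carry_out([
  [[0,0,0,0,0,0.15,-0.2],[0,0,0,0,0,0,-0.2],[0,0,0,0,0,0,0.9],[0,0,0,0,0,0,0.9],[0,0,0,0,0,0,0.9]],
], newtons=80)

```text
clock: 4.95
ee_pos: [0.4604, -0.2541, 0.0084]
tcp_rot: [-0.091, 3.14, -0.0]
force: [-0.6, 1.7, 10.7]
finger_gap: 0.198
```

>>> carry_out([
  [[0,0,0,0,0,0,0.9],[0,0,0,0,0,0,0.9],[0,0,0,0,0,0,0.9]],
])

```text
clock: 5.2
ee_pos: [0.4604, -0.2541, 0.0085]
tcp_rot: [-0.091, 3.139, -0.0]
force: [-1.7, 0.8, 6.3]
finger_gap: 0.194
```

```bash
python3 - <<'E'
from h import *
togo(.4603,-.2538,.007,93.3)
s=snap('scene')
f=lambda im,x,y,w,h,k:cv2.resize(im[y:y+h,x:x+w],None,fx=k,fy=k,interpolation=cv2.INTER_CUBIC)
cv2.imwrite('pics/a5.png',f(s['frame'],180,150,80,80,7))
E
```

```text
t 5.2 q [ 0.07  0.55  0.46  2.04 -0.4   0.64  2.43] ee [ 0.4604 -0.2541  0.0085] yaw 93.31 tilt 0.05 F [-1.7  0.8  6.3] T [0.24 0.2  0.  ] gap 0.194
units [0.003 0.007 0.037] wz units 0.0
```

View pics/a5.png

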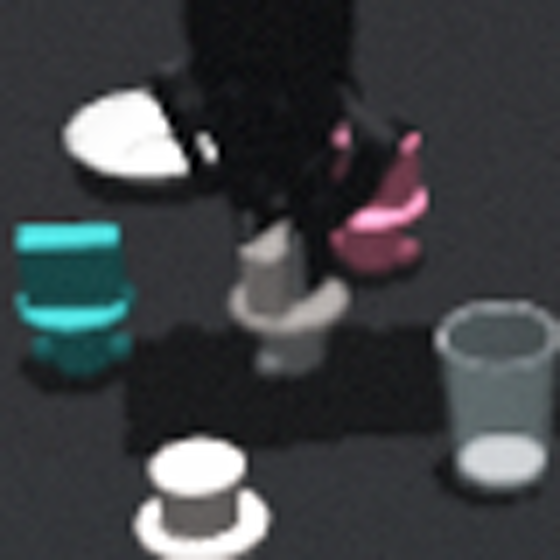

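The cap is gripped: gap 16.5 mm ≈ the wing, with the tips on the flange. With the foot on the bench the reported z is 0.0085, so foot z = reported z − 0.0085. Lifting.

>>> carry_out([
  [[0,0,0,0,0,-0.4,0.9],[0,0,0,0,0,-0.8,0.9],[0,0,0,0,0,-0.9,0.9],[0,0,0,0,0,-0.9,0.9],[0,0,0,0,0,-0.8,0.9]],
])

```text
clock: 5.67
ee_pos: [0.4597, -0.2541, 0.1619]
tcp_rot: [0.09, -3.14, 0.0]
force: [1.2, -0.6, -1.7]
finger_gap: 0.197
```

>>> carry_out([
  [[0,0,0,-0.2,0.8,0,0.9],[0,0,0,-0.26,0.96,0,0.9],[0,0,0,-0.26,0.96,0,0.9],[0,0,0,-0.26,0.96,0,0.9],[0,0,0,-0.26,0.96,0,0.9]],
])

```text
clock: 6.08
ee_pos: [0.4987, -0.064, 0.1601]
tcp_rot: [-0.09, 3.14, 0.0]
force: [0.4, -0.1, -1.6]
finger_gap: 0.198
```

>>> carry_out([
  [[0,0,0,-0.26,0.96,0,0.9],[0,0,0,-0.26,0.96,0,0.9],[0,0,0,-0.26,0.96,0,0.9],[0,0,0,-0.26,0.96,0,0.9],[0,0,0,0,0,0,0.9]],
])

```text
clock: 6.5
ee_pos: [0.5321, 0.1, 0.1594]
tcp_rot: [-0.108, 3.14, 0.006]
force: [0.5, 0.9, -1.5]
finger_gap: 0.194
```

```bash
python3 - <<'E'
from h import *
togo(.5495,.1767,.14,84.4)
E
```

```text
t 6.5 q [-0.65  0.35  0.49  1.86 -0.2   0.98  1.57] ee [0.5321 0.1    0.1594] yaw 93.94 tilt 0.21 F [ 0.5  0.9 -1.5] T [0.1  0.04 0.03] gap 0.194
units [-0.565  1.881  0.492] wz units 2.08
```

>>> carry_out([
  [[0,0,0,-0.28,0.94,0,0.9],[0,0,0,-0.28,0.94,0,0.9],[0,0,0.9,0,0,0,0.9],[0,0,0.9,0,0,0,0.9],[0,0,0.28,0,0,0,0.9]],
])

```text
clock: 6.92
ee_pos: [0.5492, 0.1667, 0.1595]
tcp_rot: [-0.174, -3.136, 0.001]
force: [0.2, -0.7, -1.0]
finger_gap: 0.194
```

```bash
python3 - <<'E'
from h import *
import pickle
togo(.5495,.1767,.14,84.4)
t=snap('top');s=snap('scene')
pickle.dump(s,open('scene1.pkl','wb'));pickle.dump(t,open('top1.pkl','wb'))
f=lambda im,x,y,w,h,k:cv2.resize(im[y:y+h,x:x+w],None,fx=k,fy=k,interpolation=cv2.INTER_CUBIC)
cv2.imwrite('pics/b1.png',np.hstack([f(t['frame'],170,150,100,100,4),f(s['frame'],275,170,100,100,4)]))
E
```

```text
t 6.9167 q [-0.76  0.41  0.52  1.78 -0.24  1.01  1.31] ee [0.5492 0.1667 0.1595] yaw 83.65 tilt 0.06 F [ 0.2 -0.7 -1. ] T [ 0.01  0.04 -0.02] gap 0.194
units [0.021 0.25  0.487] wz units -0.16
```

View pics/b1.png

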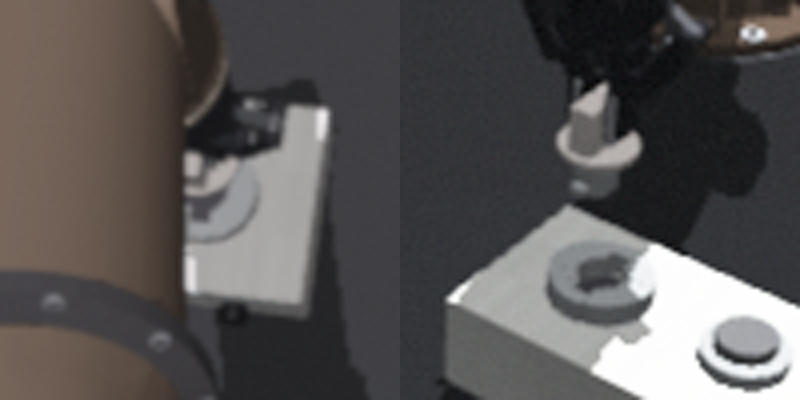

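>>> carry_out([
  [[0,0,-0.16,0.02,0.25,0,0.9],[0,0,0,0,0,0.4,0.9],[0,0,0,0,0,0.5,0.9],[0,0,0,0,0,0.3,0.9],[0,0,0,0,0,0,0.9]],
])

```text
clock: 7.43
ee_pos: [0.5481, 0.1763, 0.1097]
tcp_rot: [-0.147, -3.134, 0.002]
force: [-0.4, -0.1, -0.7]
finger_gap: 0.195
```

```bash
python3 - <<'E'
from h import *
import pickle
togo(.5495,.1767,.0955,84.4)
t=snap('top');s=snap('scene')
pickle.dump(s,open('scene2.pkl','wb'));pickle.dump(t,open('top2.pkl','wb'))
f=lambda im,x,y,w,h,k:cv2.resize(im[y:y+h,x:x+w],None,fx=k,fy=k,interpolation=cv2.INTER_CUBIC)
im=f(s['frame'],295,190,70,70,8)
o=ctrl.get_obs()['ee_pos']; fz=o[2]-.0085
def circ(c,r,col):
    pts=np.array([(proj(s,[c[0]+r*np.cos(a),c[1]+r*np.sin(a),c[2]])-[295,190])*8+3.5 for a in np.linspace(0,2*np.pi,60)]).astype(int)
    cv2.polylines(im,[pts],True,col,1)
circ([.5495,.1767,.087],.036,(0,255,0)); circ([.5495,.1767,.087],.0165,(0,255,0))
circ([o[0],o[1],fz+.036],.027,(0,0,255)); circ([o[0],o[1],fz],.015,(0,0,255))
cv2.imwrite('pics/b2.png',im)
E
```

```text
t 7.4333 q [-0.75  0.47  0.49  1.83 -0.27  0.91  1.34] ee [0.5481 0.1763 0.1097] yaw 84.63 tilt 0.23 F [-0.4 -0.1 -0.7] T [-0.07  0.03  0.  ] gap 0.195
units [-0.035  0.014  0.355] wz units 0.05
```

View pics/b2.png

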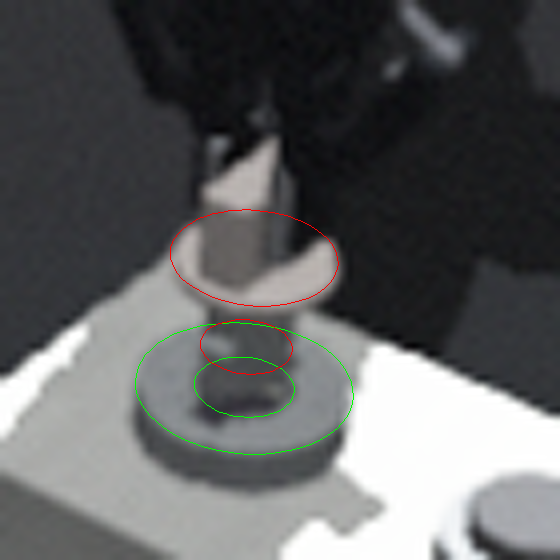

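The picture shows the flange (crop ~255,260) sitting where the arm's pose predicts, and the collar (crop ~245,390) where I measured it. Both agree within about 1 mm. Entering the port gently.

>>> carry_out([
  [[0,0,0.05,-0.035,0.015,0.15,0.9],[0,0,0,0,0,0.15,0.9],[0,0,0,0,0,0.15,0.9],[0,0,0,0,0,0.1,0.9],[0,0,0,0,0,0,0.9]],
])

```text
clock: 7.95
ee_pos: [0.5507, 0.1766, 0.089]
tcp_rot: [-0.157, -3.136, 0.001]
force: [0.3, -0.1, -2.0]
finger_gap: 0.19
```

```bash
python3 - <<'E'
from h import *
togo(.5495,.1767,.0655,84.4)
s=snap('scene')
cv2.imwrite('pics/b3.png',cv2.resize(s['frame'][190:260,295:365],None,fx=8,fy=8,interpolation=cv2.INTER_CUBIC))
E
```

```text
t 7.95 q [-0.74  0.5   0.48  1.84 -0.29  0.87  1.35] ee [0.5507 0.1766 0.089 ] yaw 84.29 tilt 0.09 F [ 0.3 -0.1 -2. ] T [ 0.    0.06 -0.  ] gap 0.19
units [ 0.028 -0.001  0.588] wz units -0.03
```

View pics/b3.png

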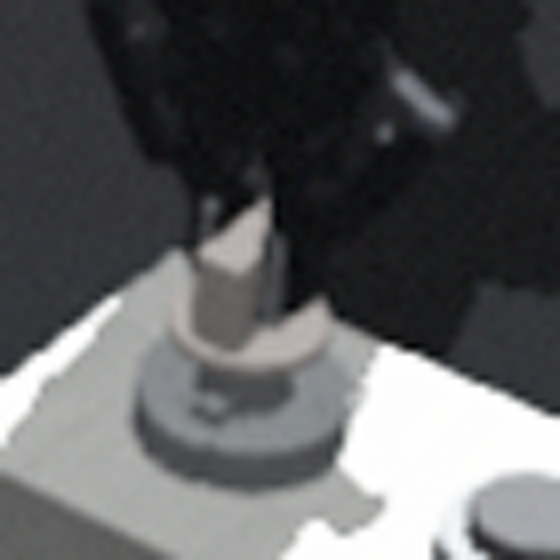

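No resistance, and the lug is in the front slot (crop 215,405). I continue down onto the spring.

>>> carry_out([
  [[0,0,0,0.025,0,0.15,0.9],[0,0,0,0,0,0.15,0.9],[0,0,0,0,0,0.12,0.9],[0,0,0,0,0,0,0.9]],
])

```text
clock: 8.33
ee_pos: [0.5505, 0.177, 0.0725]
tcp_rot: [0.157, 3.138, -0.0]
force: [0.9, 1.1, 3.0]
finger_gap: 0.195
```

```bash
python3 -c "
from h import *
togo(.5495,.1767,.0655,84.4)"
```

```text
t 8.3333 q [-0.73  0.52  0.47  1.86 -0.31  0.83  1.36] ee [0.5505 0.177  0.0725] yaw 84.28 tilt 0.01 F [0.9 1.1 3. ] T [ 0.04 -0.01  0.01] gap 0.195
units [ 0.023 -0.009  0.175] wz units -0.03
```

Spring force appears as expected, about 5 N at 5 mm of travel. Now press fully home.

>>> carry_out([
  [[0,0,0,0,0,0.1,0.9],[0,0,0,0,0,0.1,0.9],[0,0,0,0,0,0.05,0.9],[0,0,0,0,0,0,0.9]],
])

```text
clock: 8.67
ee_pos: [0.5506, 0.177, 0.0654]
tcp_rot: [0.157, 3.137, 0.003]
force: [-11.2, -3.4, 31.3]
finger_gap: 0.195
```

```bash
python3 - <<'E'
from h import *
togo(.5495,.1767,.0655,84.4)
s=snap('scene')
cv2.imwrite('pics/b4.png',cv2.resize(s['frame'][190:260,295:365],None,fx=8,fy=8,interpolation=cv2.INTER_CUBIC))
E
```

```text
t 8.6667 q [-0.73  0.53  0.46  1.87 -0.31  0.82  1.37] ee [0.5506 0.177  0.0654] yaw 84.26 tilt 0.11 F [-11.2  -3.4  31.3] T [-0.43  2.18  0.03] gap 0.195
units [ 0.027 -0.011 -0.002] wz units -0.03
```

View pics/b4.png

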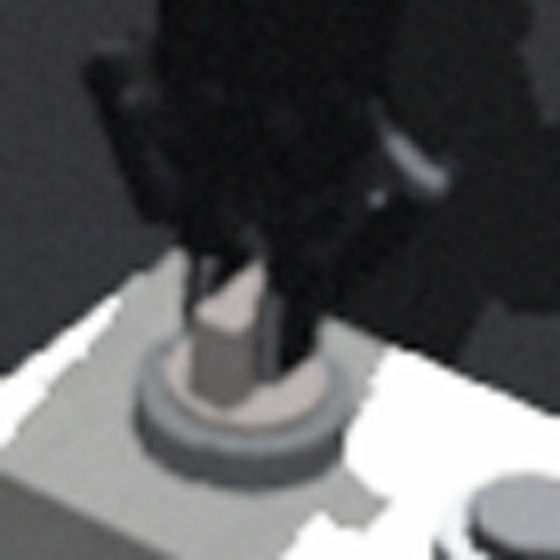

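Home: z matches (0.0654 against 0.0655) and the flange lies on the collar at 31 N. There is a slight −x side load, so I ease it by 1 mm and start turning clockwise (+wz).

>>> carry_out([
  [[0,0,0,0.025,-0.01,0,0.9],[0,0,0.6,0,0,0,0.9],[0,0,0.8,0,0,0,0.9],[0,0,0.8,0,0,0,0.9],[0,0,0,0,0,0,0.9]],
], newtons=110)

```text
clock: 9.13
ee_pos: [0.5511, 0.1771, 0.0655]
tcp_rot: [0.437, 3.108, 0.004]
force: [-4.3, -1.2, 25.2]
finger_gap: 0.188
```

```bash
python3 -c "
from h import *
togo(.5495,.1767,.0655,-9)"
```

```text
t 9.1333 q [-0.76  0.54  0.51  1.87 -0.35  0.82  1.22] ee [0.5511 0.1771 0.0655] yaw 73.97 tilt 0.23 F [-4.3 -1.2 25.2] T [-0.2   1.04 -0.14] gap 0.188
units [ 0.036 -0.021 -0.001] wz units 18.1
```

Turning freely with about 0.14 N·m. Continuing.

>>> carry_out([
  [[0,0,0.9,0,0,0,0.9],[0,0,0.9,0,0,0,0.9],[0,0,0.9,0,0,0,0.9],[0,0,0.9,0,0,0,0.9],[0,0,0,0,0,0,0.9]],
])

```text
clock: 9.55
ee_pos: [0.5514, 0.1769, 0.0655]
tcp_rot: [0.88, 3.012, 0.004]
force: [-4.1, -1.8, 24.3]
finger_gap: 0.191
```

```bash
python3 -c "
from h import *
togo(.5495,.1767,.0655,-9)"
```

```text
t 9.55 q [-0.81  0.55  0.59  1.87 -0.41  0.83  0.99] ee [0.5514 0.1769 0.0655] yaw 57.43 tilt 0.24 F [-4.1 -1.8 24.3] T [-0.3   0.93 -0.12] gap 0.191
units [ 0.037 -0.029 -0.001] wz units 14.49
```

>>> carry_out([
  [[0,0,0.9,0,0,0,0.9],[0,0,0.9,0,0,0,0.9],[0,0,0.9,0,0,0,0.9],[0,0,0.9,0,0,0,0.9],[0,0,0.9,0,0,0,0.9]],
])

```text
clock: 9.97
ee_pos: [0.5516, 0.1765, 0.0655]
tcp_rot: [1.403, 2.807, 0.005]
force: [-2.8, -0.9, 23.2]
finger_gap: 0.199
```

>>> carry_out([
  [[0,0,0.9,0,0,0,0.9],[0,0,0.9,0,0,0,0.9],[0,0,0.9,0,0,0,0.9],[0,0,0.9,0,0,0,0.9],[0,0,0,0,0,0,0.9]],
])

```text
clock: 10.38
ee_pos: [0.5517, 0.1762, 0.0655]
tcp_rot: [1.794, 2.576, 0.005]
force: [-3.5, -1.3, 26.0]
finger_gap: 0.189
```

```bash
python3 - <<'E'
from h import *
togo(.5495,.1767,.0655,-9)
s=snap('scene')
cv2.imwrite('pics/b5.png',cv2.resize(s['frame'][190:260,295:365],None,fx=8,fy=8,interpolation=cv2.INTER_CUBIC))
E
```

```text
t 10.3833 q [-0.92  0.6   0.77  1.88 -0.54  0.87  0.48] ee [0.5517 0.1762 0.0655] yaw 20.3 tilt 0.25 F [-3.5 -1.3 26. ] T [-0.63  0.8  -0.01] gap 0.189
units [ 0.031 -0.046 -0.001] wz units 6.39
```

View pics/b5.png

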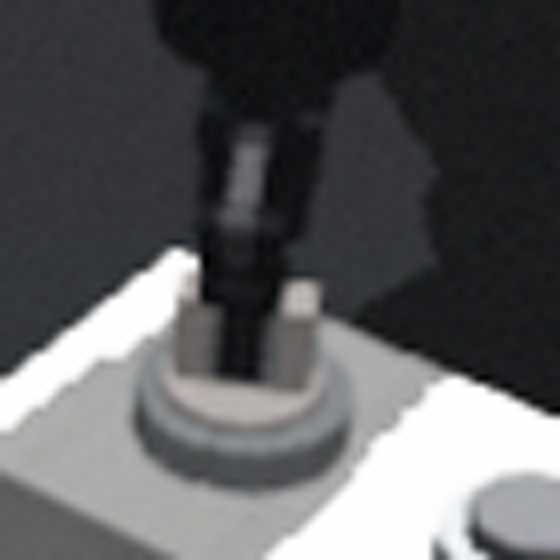

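The wing has turned with the fingers (64°) and the flange is still on the collar. Finishing the turn.

>>> carry_out([
  [[0,0,0.9,0,0,0,0.9],[0,0,0.9,0,0,0,0.9],[0,0,0.9,0,0,0,0.9],[0,0,0.9,0,0,0,0.9],[0,0,0.9,0,0,0,0.9]],
])

```text
clock: 10.85
ee_pos: [0.5516, 0.1758, 0.0655]
tcp_rot: [2.225, 2.215, 0.005]
force: [-3.7, -3.0, 24.4]
finger_gap: 0.191
```

>>> carry_out([
  [[0,0,0.9,0,0,0,0.9],[0,0,0.7,0,0,0,0.9],[0,0,0.5,0,0,0,0.9],[0,0,0,0,0,0,0.9]],
])

```text
clock: 11.18
ee_pos: [0.5509, 0.176, 0.0655]
tcp_rot: [2.402, 2.023, 0.004]
force: [-6.5, -2.2, 29.4]
finger_gap: 0.192
```

```bash
python3 - <<'E'
from h import *
togo(.5495,.1767,.0655,-9)
E
```

```text
t 11.1833 q [-1.    0.66  0.92  1.89 -0.66  0.92  0.06] ee [0.5509 0.176  0.0655] yaw -9.78 tilt 0.17 F [-6.5 -2.2 29.4] T [-0.69  1.5   0.7 ] gap 0.192
units [ 0.01  -0.038 -0.   ] wz units -0.17
```

A +0.7 N·m reaction, counter-clockwise, after 94° of turning shows that the stop is reached. Last visual check.

```bash
python3 - <<'E'
from h import *
s=snap('scene');t=snap('top')
im=cv2.resize(s['frame'][190:260,295:365],None,fx=8,fy=8,interpolation=cv2.INTER_CUBIC)
cv2.imwrite('pics/b6.png',im); cv2.imwrite('pics/b7.png',s['frame'])
P=cloud(s); w=P[220:240,310:345].reshape(-1,3); 
sub=w[(w[:,2]>.118)&(w[:,2]<.132)&(np.hypot(w[:,0]-.55,w[:,1]-.177)<.03)]
print(len(sub),np.median(sub[:,2]) if len(sub) else '',pa(sub) if len(sub)>4 else '')
fl=w[(w[:,2]>.089)&(w[:,2]<.1)]; print('flange z',np.median(fl[:,2]),len(fl))
togo(.5495,.1767,.0655,-9)
E
```

```text
97 0.12625827362228878 (array([0.55979264, 0.18593329]), np.float64(133.5405281233991), array([0.02485684, 0.04090578]))
flange z 0.09430760498943588 88
t 11.2833 q [-1.    0.66  0.92  1.89 -0.66  0.92  0.06] ee [0.5509 0.1761 0.0655] yaw -9.66 tilt 0.17 F [-5.6 -2.8 28.1] T [-0.72  1.52  0.55] gap 0.192
units [ 0.009 -0.038 -0.   ] wz units -0.14
```

View pics/b6.png

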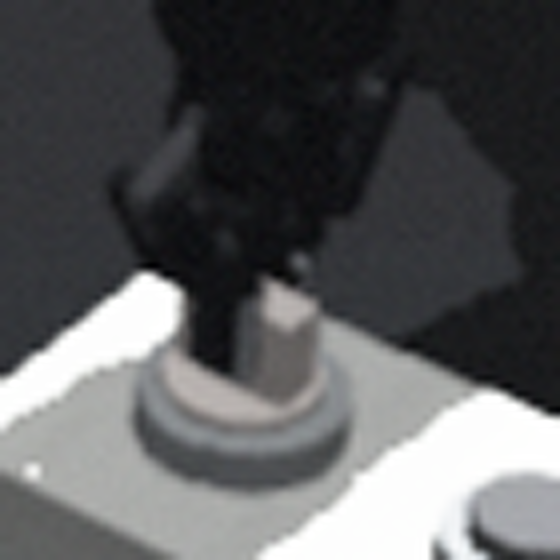

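View pics/b7.png

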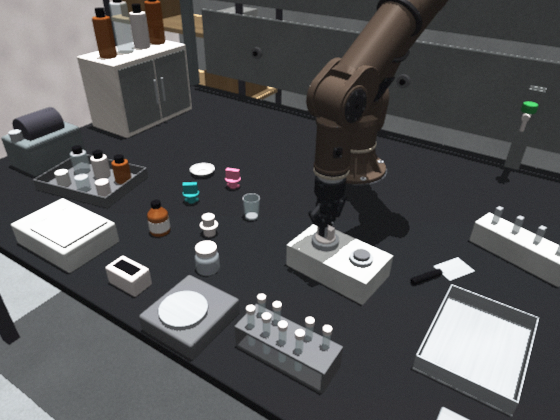

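The wing now lies along the block's y. The flange top reads 0.094 m (0.093 expected, and this camera reads 1–2 mm high), and the bystanders stand where they were. Handing in.

```bash
python3 -c "
from h import *
print(ctrl.job_done()); togo(.5495,.1767,.0655,-9)"
```

```text
the job is handed in; nothing more can be done
None
the job is handed in; nothing more can be done
```

I picked up the white winged cap, put it into the slotted port and pressed it fully home. I then turned it about 94° clockwise until it hit the stop, and handed in at about 11.3 s with the gripper still holding and pressing. `job_done` gives no verdict, and I had no direct reading of `port_push` or `port_twist`; both are judged from pose, force and pictures.

**Last checks:**
- **Home:** the arm's height matched the fully home value, with a downward push of about 28 N. The flange top read 94 mm against 93 mm expected, and that camera had read 1–2 mm high earlier.
- **Turned:** a counter-clockwise reaction of 0.5–0.7 N·m appeared at the end of the turn, so the stop was reached. In the picture the wing lies along the block's long side.
- **Grip and tilt:** the gap stayed at about 16 mm on the 18 mm wing at a commanded 110 N, and the tool was tilted 0.2°.
- **Bystanders:** the last scene picture shows them where they stood; I did not measure their positions again.

**Checks that disagreed:**
- **TCP height:** the reported TCP was about 30–35 mm below the fingertips seen in the pictures. A test close before the grasp, which missed the wing, confirmed it. After that I worked from the images and from the reported height at which the cap's foot rested on the bench.
- **Wing direction:** a depth fit to the partly hidden wing top at the end gave 134°, against about 80° from the arm's pose. I ignored it because part of the finger was in that patch; the picture agrees with the arm.
- **Position:** the tool's x and y stayed 1–2 mm off the measured port centre, with a small side load of about 6 N.

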